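# Fit the two-part lid, then lift off the outer lid

## Robot

A 7-joint arm with a two-finger parallel gripper is mounted at the origin on a cart in front of the work surface, level with it; the furniture and walls round the work are solid. World frame = base frame: x ahead of the robot, y to its left, z up, the work surface at z = 0. Lengths are in m, angles in rad, forces in N, time in s.
With the tool pointing down it reaches from about 0.4 to 0.85 m from the base axis. Payload 4.5 kg.
Tool frame: the origin (TCP) lies midway between the tips of the shut fingers; the grasp point (between the pads) lies 19 mm behind it; z points along the fingers, y is the line along which they close (so a half turn about z gives the same grasp; the last joint's range is limited). The gripper opens to 88 mm and grips with 3 to 60 N. Pads are 18 mm wide; open, the fingers measure 123 mm over their backs; the gripper's body (75 mm by 187 mm) begins 45 mm behind the grasp point.
Start: joints at [1.287, 0.689, -0.195, 1.565, 0.157, 0.902, -0.215], TCP at [0.195, -0.594, 0.204] pointing down, gripper open.
Joint ranges: [-3.01, 3.01], [-0.46, 2.08], [-1.47, 1.51], [0.13, 2.56], [-1, 4.14], [0.04, 2.09], [-2.66, 2.66]. Speed limits (rad/s): [2.57, 2.57, 3.14, 3.14, 3.14, 3.14, 3.14].

## Interface

Orientations are given as a unit quaternion [x, y, z, w].
In Python, from plant import r gives the robot as it stands.
- The arm moves only by the tool carry_out, never from a script. Its argument "plan" is a list of rows, each an object with "rot": the turn, a rotation vector about the tool's x, y, z in rad, a list of three; "xyz": the shift along the tool's x, y, z in m, a list of three; "grip": the closure in counts, from 0 (fully open) to 255 (shut). In form: [{"rot": [wx, wy, wz], "xyz": [dx, dy, dz], "grip": grip}, ...]. A call has 1 to 8 rows; each row is the pose to reach, as a shift and turn from the pose commanded when the call began, along the tool's axes at that moment; what a row does not reach only later rows make up. A row lasts 1/12 s, in which the tool goes at most 41.7 mm and 7.16 degrees, less where a joint would pass 70% of its speed; a pose out of reach is approached as far as the arm can. A call with a gripper value outside its range is refused whole. The fingers move at their own pace and stop on an object; "squeeze" is the grip in N (left out, the last holds). Time passes only in rows, so rows that repeat a pose let the fingers close. It gives the time, the measured TCP pose, the force, the opening and the grip force at its end, in the units of the state.
- r.get_state(): the state, without advancing time (a new reading comes with each control period).
- r.snapshot(name): name is "side" or "top" or "wrist"; returns the picture (420x560x3 uint8, red, green, blue); there is no depth.
- r.camera_params(name): a dict with "fx", "fy", "cx", "cy" (pixels), "position" and "attitude" of the camera in the world; the wrist camera has in their place "hand_eye" (4x4, takes a point from camera to tool coordinates, whose origin is the TCP and whose axes are the flange's). Camera axes: x right, y down, z forward; pixel columns grow to the right and rows downward; lengths in m; the calibration is good to about 2 mm. A picture is of the moment at which its call begins: read the wrist's pose just before it. camera_params takes no time and is no camera call.
- r.finish_job(): hands the job in; it is judged then, once.
The state is a dict: "clock": time; "q": joint angles; "qd": joint speeds; "joint_torque": joint torques, N m; "tool_pos": TCP position; "eef_rot": TCP orientation; "contact_force": force on the tool from outside, world axes, zero at the start; "moment": the same for the moment, N m; "opening": opening from 0.0 (shut) to 1.0 (fully open); "finger_force": force on a finger pad.
Only numpy, scipy, OpenCV 4.12 (cv2) and the standard library are available. Lean on these libraries where they do the work, as an engineer would, in place of code of your own. Each camera call takes 0.05 s, during which the arm holds its last target. There are 200 camera calls.

## Task

The two-part lid is standing on the worktop, its outer lid resting on its inner lid: lift both together by the slim dark stem, set them down on the smaller open canister, the one with blue and violet flowers, so that the inner lid plugs its mouth, and let go. Then take the outer lid alone by its steel collar and lift it straight off, leaving the inner lid fully seated in the canister, and finish while still holding the outer lid level in the air, higher than the top of the stem by a couple of centimetres or more. Drop nothing, keep the canister standing in its place, and leave the other things on the worktop alone.

Things in the scene. Friction and masses are not known exactly. Their poses are not given: they have to be found in the camera images.
- blue_canister: Open porcelain canister with blue and violet flowers (the smaller of the two open ones) and a gilt rim, loose, empty, about 0.45 kg; 114 mm outside diameter, 122 mm high, mouth about 101 mm across. Origin at the centre of its underside, z up. It may stand to the left or to the right of the lid.
- canister_rim (a point): Centre of the blue canister's mouth, at the height of its rim (122 mm above its underside).
- inner_lid: Inner lid, loose, 0.16 kg, round. Origin at the centre of its underside, z up. Black rubber plug 94 mm across (88 mm at its chamfered foot), 0 to 14 mm up; pale wooden flange 112 mm across, 14 to 20 mm, whose underside rests on the canister's rim when seated; dark wooden stem 16 mm across, 20 to 77 mm. At the start it stands upright on the worktop.
- stem_top (a point): Centre of the top end of the inner lid's dark stem, 77 mm above the inner lid's underside (63 mm above the canister's rim when seated). Nested, the stem passes up through the outer lid's collar and its top 28 mm are bare; pinch it there (16 mm wide, any yaw) to lift both lids together.
- outer_lid: Outer lid, loose, 0.18 kg. Origin at the centre of its underside, z up. Blue skirt 132 mm outside, 126 mm inside, 0 to 13 mm up; white deck 11 to 16 mm; steel collar round the centre, 38 mm outside, 16 to 40 mm. A 20 mm hole runs down through collar and deck round the stem. Nested, the deck rests by its weight alone on the inner lid's flange, this origin 9 mm above the inner lid's.
- collar (a point): Centre of the outer lid's steel collar, half-way up it (28 mm above the outer lid's underside, 12 mm above the white deck, 12 mm below the collar's top; nested, 40 mm below the stem's top). Pinch the collar (38 mm wide, any yaw) with the stem standing up between the fingers to lift the outer lid alone; its underside passes the stem's top after a rise of 68 mm.
- red_canister: Bystander: larger open canister with red and orange flowers, 155 mm across, 165 mm high, origin at the centre of its underside. Too wide for this lid. On the other side of the lid from the blue canister.
- spare_lid: Bystander: floral porcelain lid with a round knob, 160 mm across, 67 mm high, lying at the back of the worktop. Origin at the centre of its underside.
- trivet: Bystander: round iron pan grate, 197 mm across, 39 mm high, lying at the right. Origin at the centre of its underside.
- black_disc: Bystander: black burner cap, a disc 75 mm across and 9 mm high, lying at the back. Origin at the centre of its underside.
- phone: Bystander: closed black flip phone, 46x95x19 mm, at the right back. Origin at the centre of its underside.

How it is judged:
By the outcome, as a careful person would: the job done as asked, in the order asked, and still so for the second after the job is handed in, while the arm keeps its last pose, push and grip.
It also fails if it takes over 48 s, if anything falls off the work surface, if the arm or the gripper's body presses on something with over 40 N, if the wrist force passes 120 N, or if a joint passes its speed limit or range.

## Working session

There is one attempt and no reset: what is moved stays moved. The work goes in short steps, Python scripts to look and compute and a tool call to move; the robot and the scene stay as the last step left them, time stands still between calls to the robot, and variables do not carry over. Pictures are saved under pics/ and viewed, at most 10 in all, crops included, and the job is handed in when it is done.

Besides the shell and the picture viewer there is one more tool, called after "Call:" in YAML: its name, and indented under it one key for each argument. carry_out: Moves the arm, as the interface text tells. Its arguments: {"type":"object","properties":{"plan":{"type":"array"},"squeeze":{"type":"number"}},"required":["plan"]}

```bash
mkdir -p pics; ls; python3 - <<'E'
from plant import r
import cv2
s=r.get_state();print({k:s[k] for k in('clock','tool_pos','eef_rot','opening','contact_force')})
for n in('side','top','wrist'):
    print(n,r.camera_params(n))
    cv2.imwrite(f'pics/{n}0.png',r.snapshot(n)[:,:,::-1])
E
```

```text
pics
{'clock': 0.0, 'tool_pos': array([ 0.19504237, -0.59307062,  0.20292052]), 'eef_rot': array([ 9.87392180e-01,  1.58290469e-01, -2.12467707e-04, -8.74590044e-04]), 'opening': 1.000943993281575, 'contact_force': array([ 0.85278927, -0.27225601,  0.43664366])}
side {'fx': 456.3700227229986, 'fy': 456.3700227229986, 'cx': 277.88095970282717, 'cy': 211.17240467591782, 'position': array([ 0.51625145, -1.1537617 ,  0.86143027]), 'attitude': array([ 0.89331434, -0.01309746,  0.02042706, -0.44877687])}
top {'fx': 403.1729940507626, 'fy': 403.1729940507626, 'cx': 276.33997672811404, 'cy': 210.03265118661085, 'position': array([ 0.42333465, -0.13285818,  1.20577527]), 'attitude': array([-0.69580085,  0.7144851 , -0.06057059,  0.04127253])}
wrist {'fx': 365.1251990885897, 'fy': 365.1251990885897, 'cx': 271.8643954180868, 'cy': 210.11037559851746, 'hand_eye': array([[-1.11625461e-03, -9.54005392e-01, -2.99787369e-01,
         7.78069136e-02],
       [ 9.99998498e-01, -1.46240487e-03,  9.30290036e-04,
        -7.22292531e-04],
       [-1.32591222e-03, -2.99785881e-01,  9.54005591e-01,
        -1.82283685e-01],
       [ 0.00000000e+00,  0.00000000e+00,  0.00000000e+00,
         1.00000000e+00]])}
```

View pics/side0.png

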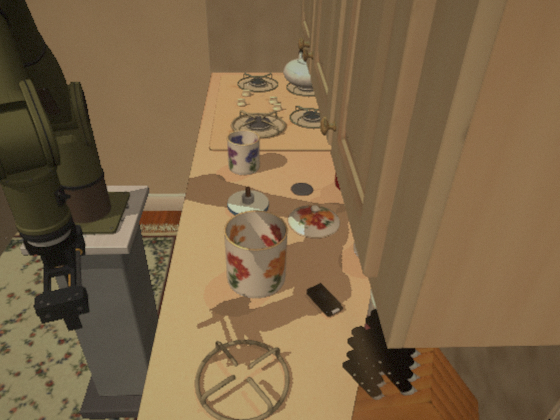

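View pics/top0.png

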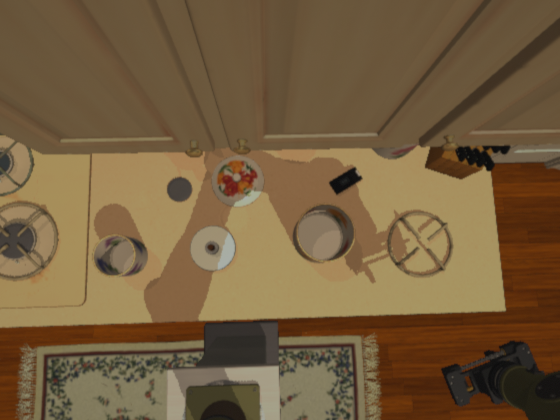

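The side view shows the lid's dark stem at about (247,190) and the blue canister at (244,150). In the top view the lid deck is at (213,249), the stem at about (211,247), and the canister mouth at about (120,257). I'll enlarge both regions.

```bash
cat > h.py <<'E'
import numpy as np, cv2
from scipy.spatial.transform import Rotation as R
from plant import r
def cam(n,st=None):
    c=r.camera_params(n)
    if n=='wrist':
        st=st or r.get_state(); T=np.eye(4);T[:3,:3]=R.from_quat(st['eef_rot']).as_matrix();T[:3,3]=st['tool_pos']
        M=T@c['hand_eye']; return c,M[:3,:3],M[:3,3]
    return c,R.from_quat(c['attitude']).as_matrix(),np.array(c['position'])
def ray(C,u,v):
    c,Rm,p=C; d=Rm@np.array([(u-c['cx'])/c['fx'],(v-c['cy'])/c['fy'],1]); return p,d/np.linalg.norm(d)
def plane(C,u,v,z):
    p,d=ray(C,u,v); return p+d*(z-p[2])/d[2]
def tri(*rays):
    A=sum(np.eye(3)-np.outer(d,d) for p,d in rays);b=sum((np.eye(3)-np.outer(d,d))@p for p,d in rays)
    X=np.linalg.solve(A,b);return X,[np.linalg.norm(np.cross(X-p,d)) for p,d in rays]
def proj(C,X):
    c,Rm,p=C;x=Rm.T@(np.array(X)-p);return c['fx']*x[0]/x[2]+c['cx'],c['fy']*x[1]/x[2]+c['cy']
E
python3 - <<'E'
from h import *
S,T=cam('side'),cam('top')
print(tri(ray(S,247,188),ray(T,211,247)))
print(plane(T,120,257,.122),plane(S,244,138,.122))
a=cv2.imread('pics/side0.png')[120:220,210:290];b=cv2.imread('pics/top0.png')[220:290,85:245]
a=cv2.resize(a,None,fx=4.9,fy=4.9,interpolation=2)[:490,:300*2]
b=cv2.resize(b,(800,350),interpolation=2)
cv2.imwrite('pics/a.png',a);cv2.imwrite('pics/b.png',b)
E
```

```text
(array([0.48839765, 0.01850448, 0.07834566]), [np.float64(0.0010529617942009626), np.float64(0.0010529617942010695)])
[0.46494476 0.25251275 0.122     ] [0.47674258 0.26359236 0.122     ]
```

View pics/a.png

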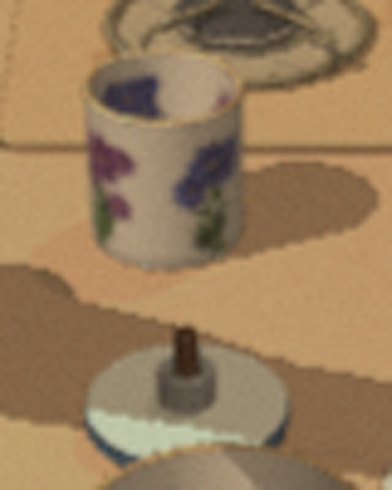

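View pics/b.png

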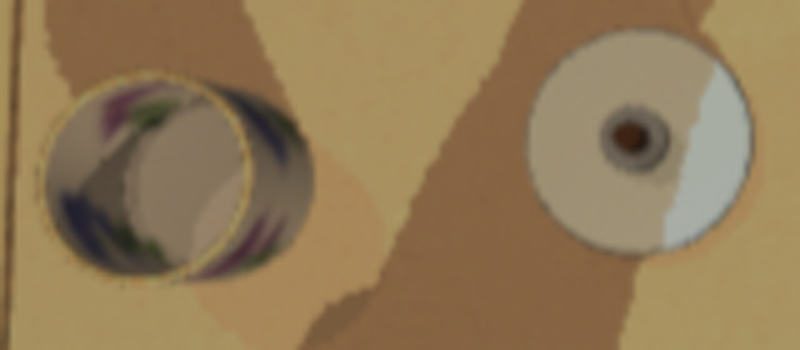

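The enlarged crops give the rim centre at top (114.4,255.2) and side (243.3,138.4). The stem top is at top (210.6,247.2) and side (247.8,187.8).

```bash
cat >> h.py <<'E'
def totool(d,st=None):
    st=st or r.get_state(); return np.round(R.from_quat(st['eef_rot']).inv().apply(d)*1000,1)
E
python3 - <<'E'
from h import *
S,T=cam('side'),cam('top')
P=tri(ray(S,247.8,187.8),ray(T,210.6,247.2));print('stem',P)
Q=tri(ray(S,243.3,138.4),ray(T,114.4,255.2));print('rim',Q)
print('knob',tri(ray(S,325,127),ray(T,242,146)),tri(ray(S,325,127),ray(T,193,148)))
s=r.get_state(); print(totool(np.array([P[0][0],P[0][1],.2])-s['tool_pos']), totool([0,0,.06]))
E
```

```text
stem (array([0.48936583, 0.01975326, 0.07808793]), [np.float64(0.002531506132850702), np.float64(0.002531506132850747)])
rim (array([0.47221435, 0.26921854, 0.11732035]), [np.float64(0.001925385840415391), np.float64(0.001925385840415389)])
knob (array([ 0.69531704, -0.08608242,  0.33657546]), [np.float64(0.0002311987550420516), np.float64(0.0002311987550422696)]) (array([0.71338631, 0.03305345, 0.27744276]), [np.float64(0.0022506302606575095), np.float64(0.0022506302606575663)])
[ 471.1 -490.3    3.7] [ -0.   -0.1 -60. ]
```

Call:
carry_out:
  plan:
    - {"rot": [0,0,0],"xyz": [0.02,-0.02,-0.02],"grip": 0}
    - {"rot": [0,0,0],"xyz": [0.045,-0.045,-0.04],"grip": 0}
    - {"rot": [0,0,0],"xyz": [0.072,-0.074,-0.05],"grip": 0}
    - {"rot": [0,0,0],"xyz": [0.1,-0.103,-0.055],"grip": 0}
    - {"rot": [0,0,0],"xyz": [0.128,-0.132,-0.06],"grip": 0}
    - {"rot": [0,0,0],"xyz": [0.156,-0.161,-0.06],"grip": 0}
    - {"rot": [0,0,0],"xyz": [0.184,-0.19,-0.06],"grip": 0}
    - {"rot": [0,0,0],"xyz": [0.212,-0.219,-0.06],"grip": 0}

```text
clock: 0.82
tool_pos: [0.3286, -0.3176, 0.2638]
eef_rot: [0.987, 0.158, 0.0, 0.0]
contact_force: [0.2, -0.6, -0.0]
opening: 1.002
finger_force: 0.0
```

Call:
carry_out:
  plan:
    - {"rot": [0,0,0],"xyz": [0.028,-0.029,0],"grip": 0}
    - {"rot": [0,0,0],"xyz": [0.056,-0.058,0],"grip": 0}
    - {"rot": [0,0,0],"xyz": [0.084,-0.087,0],"grip": 0}
    - {"rot": [0,0,0],"xyz": [0.112,-0.116,0],"grip": 0}
    - {"rot": [0,0,0],"xyz": [0.14,-0.145,0],"grip": 0}
    - {"rot": [0,0,0],"xyz": [0.168,-0.174,0],"grip": 0}
    - {"rot": [0,0,0],"xyz": [0.196,-0.203,0],"grip": 0}
    - {"rot": [0,0,0],"xyz": [0.22,-0.229,0],"grip": 0}

```text
clock: 1.48
tool_pos: [0.4665, -0.0304, 0.2638]
eef_rot: [0.987, 0.159, 0.0, -0.0]
contact_force: [0.5, 0.6, -0.1]
opening: 1.001
finger_force: 0.0
```

```bash
python3 - <<'E'
from h import *
s=r.get_state();print(s['clock'],s['tool_pos'],s['eef_rot'],s['q'],s['qd'].round(2) if hasattr(s['qd'],'round') else s['qd']); print(totool(np.array([.4893,.0198,.2])-s['tool_pos']))
E
```

```text
1.4833 [ 0.46646296 -0.03039271  0.26375554] [ 9.87284840e-01  1.58960823e-01  2.54438353e-04 -1.91065034e-04] [ 0.15051999  0.40695905 -0.26667019  1.93846326  0.14342495  0.8137569
 -1.44560121] [-0.85  0.19  0.   -0.35  0.06  0.17 -0.85]
[ 37.4 -40.5  63.8]
```

Call:
carry_out:
  plan:
    - {"rot": [0,0,0],"xyz": [0.015,-0.015,0.02],"grip": 0}
    - {"rot": [0,0,0],"xyz": [0.028,-0.028,0.045],"grip": 0}
    - {"rot": [0,0,0],"xyz": [0.034,-0.035,0.07],"grip": 0}
    - {"rot": [0,0,0],"xyz": [0.034,-0.035,0.08],"grip": 0}
    - {"rot": [0,0,0],"xyz": [0.034,-0.035,0.08],"grip": 0}

```text
clock: 1.9
tool_pos: [0.4851, 0.0114, 0.1813]
eef_rot: [0.987, 0.159, -0.003, -0.0]
contact_force: [-0.5, 0.8, 0.5]
opening: 0.999
finger_force: 0.0
```

```bash
python3 - <<'E'
from h import *
s=r.get_state();print(s['clock'],s['tool_pos']);C=cam('wrist',s)
cv2.imwrite('pics/w1.png',r.snapshot('wrist')[:,:,::-1]);print(proj(C,[.4893,.0198,.078]))
E
```

```text
1.9 [0.48514743 0.01142493 0.18130666]
(np.float64(264.31437620893377), np.float64(187.49480251777297))
```

View pics/w1.png

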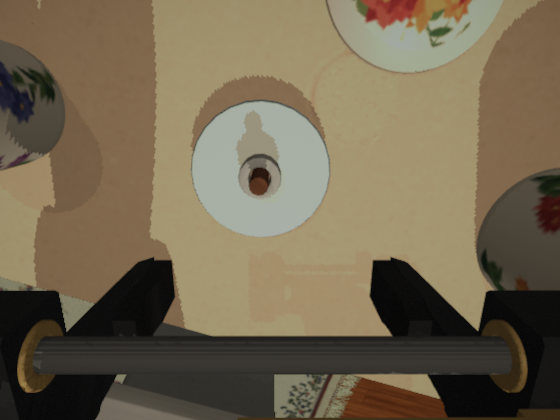

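The wrist view shows the lid between the fingers, with the stem's top face at about (259,187), the deck centred at (261,168), and clear space all around.

```bash
python3 - <<'E'
from h import *
s=r.get_state();C=cam('wrist',s);S,T=cam('side'),cam('top')
im=cv2.imread('pics/w1.png');sub=im[160:205,235:285].astype(int)
b,g,rr=sub[...,0],sub[...,1],sub[...,2]
m=((rr-b)>25)&(rr<150)
n,l,st,c=cv2.connectedComponentsWithStats(m.astype(np.uint8));k=1+st[1:,4].argmax();print(st[k],c[k]+[235,160])
for z in(.074,.078):print(plane(C,259,187.5,z),plane(T,210.6,247.2,z),plane(S,247.8,187.8,z))
P=tri(ray(C,259,187.5),ray(S,247.8,187.8),ray(T,210.6,247.2));print(P)
# deck outline centre (deck top z=.025)
m=((im.astype(int).min(2)>150)|((im[...,0]>im[...,2])&(im[...,0]>90))).astype(np.uint8)
cs=[x for x in cv2.findContours(m,0,1)[0] if cv2.pointPolygonTest(x,(210,180),False)>0]
e=cv2.fitEllipse(cv2.convexHull(cs[0])) if cs else None;print(e,e and plane(C,*e[0],.025))
E
```

```text
[ 14   9  22  27 372] [259.33870968 183.34946237]
[0.48773574 0.02297612 0.074     ] [0.48706578 0.02012203 0.074     ] [0.49175458 0.02628658 0.074     ]
[0.48873345 0.02315455 0.078     ] [0.48684053 0.01958136 0.078     ] [0.49187902 0.02029215 0.078     ]
(array([0.48907233, 0.02157084, 0.07671935]), [np.float64(0.0016598609051853368), np.float64(0.0027983151124608106), np.float64(0.002798484150008995)])
((260.6593322753906, 168.52938842773438), (135.10159301757812, 136.70042419433594), 95.73320007324219) [0.49353516 0.02485973 0.025     ]
```

```bash
python3 - <<'E'
from h import *
s=r.get_state();print(s['tool_pos'],totool(np.array([.490,.0225,.055])-s['tool_pos']))
E
```

```text
[0.48600039 0.01080363 0.18267775] [  7.9  -9.8 127.7]
```

Call:
carry_out:
  plan:
    - {"rot": [0,0,0],"xyz": [0.008,-0.01,0.02],"grip": 0}
    - {"rot": [0,0,0],"xyz": [0.008,-0.01,0.05],"grip": 0}
    - {"rot": [0,0,0],"xyz": [0.008,-0.01,0.08],"grip": 0}
    - {"rot": [0,0,0],"xyz": [0.008,-0.01,0.1],"grip": 0}
    - {"rot": [0,0,0],"xyz": [0.008,-0.01,0.115],"grip": 0}
    - {"rot": [0,0,0],"xyz": [0.008,-0.01,0.12],"grip": 0}
    - {"rot": [0,0,0],"xyz": [0.008,-0.01,0.12],"grip": 0}

```text
clock: 2.53
tool_pos: [0.4916, 0.0222, 0.0636]
eef_rot: [0.987, 0.158, -0.0, 0.0]
contact_force: [0.9, 0.3, 0.3]
opening: 0.997
finger_force: 0.0
```

```bash
python3 - <<'E'
from h import *
s=r.get_state();print(s['tool_pos'],s['contact_force'],totool(np.array([.490,.0225,.055])-s['tool_pos']))
cv2.imwrite('pics/w2.png',r.snapshot('wrist')[:,:,::-1]);C=cam('wrist',s);print(proj(C,[.490,.0225,.077]))
E
```

```text
[0.4916095  0.02218384 0.063626  ] [0.94784745 0.33946143 0.32967974] [-1.4 -0.8  8.6]
(np.float64(271.44190080280055), np.float64(259.40597475629187))
```

View pics/w2.png

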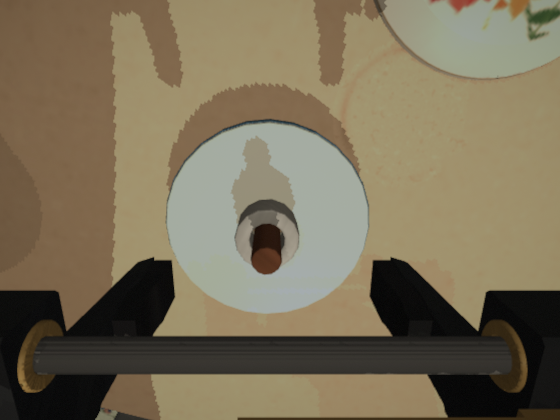

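The stem top shows at (265.5,258), about 3 mm off the finger midline. I'll shift, lower and close gently.

Call:
carry_out:
  plan:
    - {"rot": [0,0,0],"xyz": [-0.001,-0.004,0.004],"grip": 0}
    - {"rot": [0,0,0],"xyz": [-0.001,-0.004,0.008],"grip": 100}
    - {"rot": [0,0,0],"xyz": [-0.001,-0.004,0.008],"grip": 255}
    - {"rot": [0,0,0],"xyz": [-0.001,-0.004,0.008],"grip": 255}
    - {"rot": [0,0,0],"xyz": [-0.001,-0.004,0.008],"grip": 255}
    - {"rot": [0,0,0],"xyz": [-0.001,-0.004,0.008],"grip": 255}
    - {"rot": [0,0,0],"xyz": [-0.001,-0.004,0.008],"grip": 255}
    - {"rot": [0,0,0],"xyz": [-0.001,-0.004,0.008],"grip": 255}
  squeeze: 25

```text
clock: 3.25
tool_pos: [0.4894, 0.0262, 0.0558]
eef_rot: [0.987, 0.158, 0.0, 0.0]
contact_force: [-0.5, 0.4, 0.3]
opening: 0.494
finger_force: 0.0
```

Call:
carry_out:
  plan:
    - {"rot": [0,0,0],"xyz": [0,0,0],"grip": 255}
    - {"rot": [0,0,0],"xyz": [0,0,0],"grip": 255}
    - {"rot": [0,0,0],"xyz": [0,0,0],"grip": 255}
    - {"rot": [0,0,0],"xyz": [0,0,0],"grip": 255}
    - {"rot": [0,0,0],"xyz": [0,0,0],"grip": 255}
    - {"rot": [0,0,0],"xyz": [0,0,0],"grip": 255}
    - {"rot": [0,0,0],"xyz": [0,0,0],"grip": 255}
  squeeze: 35

```text
clock: 3.83
tool_pos: [0.4893, 0.0262, 0.0557]
eef_rot: [0.987, 0.158, 0.0, 0.0]
contact_force: [0.3, 0.3, 0.3]
opening: 0.005
finger_force: 0.0
```

Fingers shut on nothing, so I'll look.

```bash
python3 - <<'E'
from h import *
a=r.snapshot('wrist')[150:400,150:400,::-1];s=r.snapshot('side')[120:260,180:340,::-1]
a=cv2.resize(a,(400,400));s=cv2.resize(s,(400,350),interpolation=2)
o=np.zeros((400,800,3),np.uint8);o[:,:400]=a;o[:350,400:]=s
cv2.imwrite('pics/c3.png',o);print(r.get_state()['tool_pos'])
E
```

```text
[0.48935258 0.02621706 0.0557252 ]
```

View pics/c3.png

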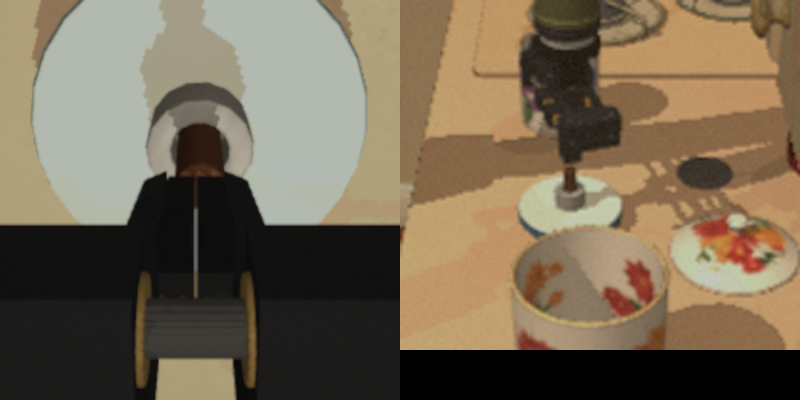

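```bash
python3 - <<'E'
from h import *
s=r.get_state();S=cam('side');C=cam('wrist',s);p=s['tool_pos']
print('TCP side',proj(S,p),'wrist',proj(C,p));print('stem side',proj(S,[.490,.0225,.077]),proj(C,[.490,.0225,.077]))
print(s['q'],s['eef_rot'])
im=r.snapshot('side')[:,:,::-1][165:215,220:280];cv2.imwrite('pics/d.png',cv2.resize(im,(720,600),interpolation=2))
E
```

```text
TCP side (np.float64(247.11405407327982), np.float64(192.69005952480813)) wrist (np.float64(272.9106258033995), np.float64(246.3595806953888))
stem side (np.float64(247.20282861057163), np.float64(187.67387266054482)) (np.float64(280.7892407372919), np.float64(264.69051014610255))
[-0.07510938  0.77568541 -0.11802662  2.08823841  0.29007536  0.29266952
 -1.69088977] [9.87398207e-01 1.58255419e-01 3.46731563e-05 3.48662060e-05]
```

View pics/d.png

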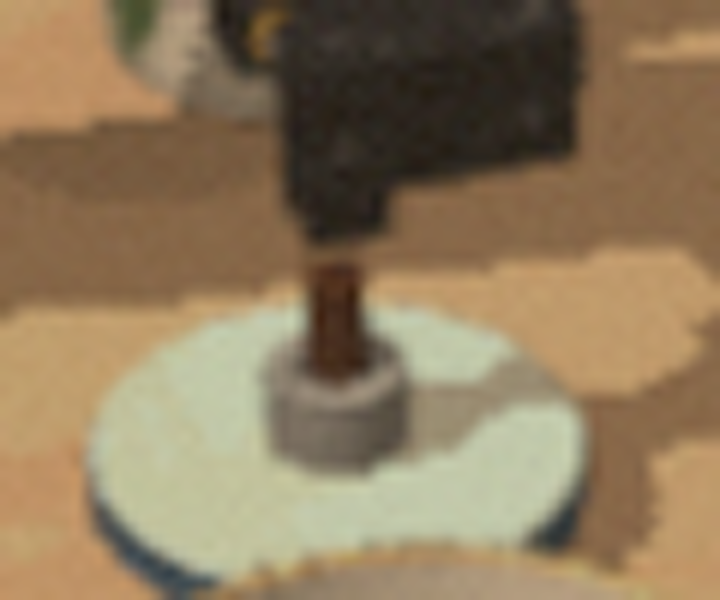

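The shut fingertips appear at side (248.8,185). They should be at v≈192.7 if they were at the reported TCP. The wrist view puts the tip corners (row 260) about 34 mm behind the TCP as well. So the real tips are about 30 mm above the reported TCP, and still above the stem. I'll open halfway, go down 28 mm and close again.

Call:
carry_out:
  plan:
    - {"rot": [0,0,0],"xyz": [0,0,0],"grip": 110}
    - {"rot": [0,0,0],"xyz": [0,0,0],"grip": 110}
    - {"rot": [0,0,0],"xyz": [0,0,0],"grip": 110}
    - {"rot": [0,0,0],"xyz": [0,0,0],"grip": 110}
    - {"rot": [0,0,0],"xyz": [0,0,0],"grip": 110}
    - {"rot": [0,0,0],"xyz": [0,0,0],"grip": 110}
    - {"rot": [0,0,0],"xyz": [0,0,0],"grip": 110}
    - {"rot": [0,0,0],"xyz": [0,0,0],"grip": 110}

```text
clock: 4.65
tool_pos: [0.4893, 0.0262, 0.0557]
eef_rot: [0.987, 0.158, 0.0, 0.0]
contact_force: [-0.3, -0.7, 0.1]
opening: 0.565
finger_force: 0.0
```

Call:
carry_out:
  plan:
    - {"rot": [0,0,0],"xyz": [0,0,0.006],"grip": 110}
    - {"rot": [0,0,0],"xyz": [0,0,0.012],"grip": 110}
    - {"rot": [0,0,0],"xyz": [0,0,0.018],"grip": 110}
    - {"rot": [0,0,0],"xyz": [0,0,0.023],"grip": 110}
    - {"rot": [0,0,0],"xyz": [0,0,0.026],"grip": 110}
    - {"rot": [0,0,0],"xyz": [0,0,0.028],"grip": 110}
    - {"rot": [0,0,0],"xyz": [0,0,0.028],"grip": 110}
    - {"rot": [0,0,0],"xyz": [0,0,0.028],"grip": 110}

```text
clock: 5.32
tool_pos: [0.4893, 0.0262, 0.0276]
eef_rot: [0.987, 0.158, -0.0, 0.0]
contact_force: [-0.2, -0.2, 0.1]
opening: 0.57
finger_force: 0.0
```

```bash
python3 - <<'E'
from h import *
s=r.get_state();print(s['clock'],s['tool_pos'],s['opening'],s['contact_force'])
a=r.snapshot('wrist')[150:350,150:400,::-1];s=r.snapshot('side')[165:215,220:280,::-1]
o=np.zeros((600,800,3),np.uint8);o[:320,:400]=cv2.resize(a,(400,320));o[:,400:]=cv2.resize(s,(720,600),interpolation=2)[:,100:500]
cv2.imwrite('pics/c4.png',o)
E
```

```text
5.3167 [0.48928077 0.02618472 0.02759769] 0.5696163899604898 [-0.16638505 -0.18363119  0.08969749]
```

View pics/c4.png

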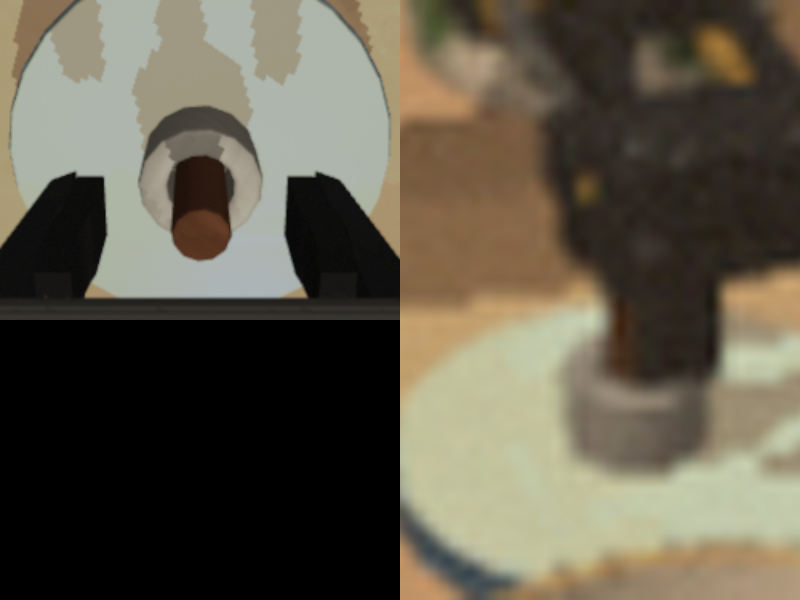

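The stem stands midway between the fingers (wrist ≈ (276,297)) with the tips just above the collar. I'll go 5 mm lower, close and lift slightly.

Call:
carry_out:
  plan:
    - {"rot": [0,0,0],"xyz": [0,0,0.003],"grip": 110}
    - {"rot": [0,0,0],"xyz": [0,-0.001,0.005],"grip": 180}
    - {"rot": [0,0,0],"xyz": [0,-0.001,0.005],"grip": 255}
    - {"rot": [0,0,0],"xyz": [0,-0.001,0.005],"grip": 255}
    - {"rot": [0,0,0],"xyz": [0,-0.001,0.005],"grip": 255}
    - {"rot": [0,0,0],"xyz": [0,-0.001,0.005],"grip": 255}
    - {"rot": [0,0,0],"xyz": [0,-0.001,0.005],"grip": 255}
    - {"rot": [0,0,0],"xyz": [0,-0.001,0.005],"grip": 255}
  squeeze: 35

```text
clock: 6.08
tool_pos: [0.4892, 0.0265, 0.0228]
eef_rot: [0.987, 0.158, 0.0, 0.0]
contact_force: [1.8, -2.3, -0.1]
opening: 0.171
finger_force: 35.0
```

Call:
carry_out:
  plan:
    - {"rot": [0,0,0],"xyz": [0,0,-0.006],"grip": 255}
    - {"rot": [0,0,0],"xyz": [0,0,-0.018],"grip": 255}
    - {"rot": [0,0,0],"xyz": [0,0,-0.036],"grip": 255}
    - {"rot": [0,0,0],"xyz": [0,0,-0.06],"grip": 255}
    - {"rot": [0,0,0],"xyz": [0,0,-0.085],"grip": 255}
    - {"rot": [0,0,0],"xyz": [0,0,-0.11],"grip": 255}
    - {"rot": [0,0,0],"xyz": [0,0,-0.135],"grip": 255}
    - {"rot": [0,0,0],"xyz": [0,0,-0.16],"grip": 255}

```text
clock: 6.75
tool_pos: [0.4878, 0.0274, 0.184]
eef_rot: [0.987, 0.159, -0.001, -0.0]
contact_force: [0.2, 0.4, -3.5]
opening: 0.167
finger_force: 35.0
```

```bash
python3 - <<'E'
from h import *
s=r.get_state();print(s['clock'],s['tool_pos'],s['opening'],s['finger_force'],s['contact_force'])
print(totool(np.array([.4722,.2692,.185])-s['tool_pos']))
E
```

```text
6.75 [0.48781834 0.02735094 0.18395744] 0.16696168118726123 34.996137376874685 [ 0.15419246  0.37564737 -3.51605833]
[  60.9 -234.6   -1. ]
```

Call:
carry_out:
  plan:
    - {"rot": [0,0,0],"xyz": [0.002,-0.01,-0.002],"grip": 255}
    - {"rot": [0,0,0],"xyz": [0.006,-0.03,-0.005],"grip": 255}
    - {"rot": [0,0,0],"xyz": [0.012,-0.052,-0.01],"grip": 255}
    - {"rot": [0,0,0],"xyz": [0.019,-0.074,-0.01],"grip": 255}
    - {"rot": [0,0,0],"xyz": [0.025,-0.093,-0.01],"grip": 255}
    - {"rot": [0,0,0],"xyz": [0.028,-0.105,-0.01],"grip": 255}
    - {"rot": [0,0,0],"xyz": [0.03,-0.11,-0.01],"grip": 255}
    - {"rot": [0,0,0],"xyz": [0.03,-0.11,-0.01],"grip": 255}

```text
clock: 7.42
tool_pos: [0.482, 0.1431, 0.1918]
eef_rot: [0.987, 0.16, -0.001, -0.0]
contact_force: [0.7, -0.6, -3.6]
opening: 0.167
finger_force: 35.0
```

```bash
python3 - <<'E'
from h import *
import pickle
s=r.get_state();print(s['clock'],s['tool_pos'],s['eef_rot'])
im=r.snapshot('wrist')[:,:,::-1];cv2.imwrite('pics/w5.png',im)
pickle.dump({k:s[k] for k in('tool_pos','eef_rot')},open('w5.pkl','wb'))
E
```

```text
7.4167 [0.48198664 0.14308343 0.19180631] [ 9.87107280e-01  1.60057592e-01 -7.98190340e-04 -3.84897904e-04]
```

View pics/w5.png

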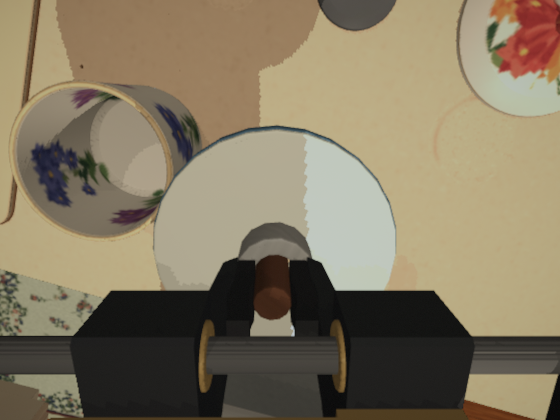

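The canister mouth appears at upper left, its outer rim spanning about cols 9–173 and rows 82–240. The stem top is held between the fingers at about (272,300), and the lid deck hangs level, centred near col 274. Next I'll fit the rim.

```bash
cat > rim.py <<'E'
from h import *
import pickle
from scipy.optimize import least_squares
s=pickle.load(open('w5.pkl','rb'));C=cam('wrist',s)
def fit(pts,z):
    X=np.array([plane(C,u,v,z)[:2] for u,v in pts])
    q=least_squares(lambda p:np.hypot(*(X-p[:2]).T)-p[2],[.47,.26,.055],loss='soft_l1',f_scale=.001)
    return q.x.round(4),np.abs(q.fun).mean().round(4)
pts=[(9,145),(30,102),(60,86),(92,82),(130,97),(160,130),(173,170),(165,205),(140,230),(100,240),(60,227),(28,195),(14,170)]
for z in(.112,.117,.122,.127):print(z,fit(pts,z))
# inner edge: neutral wall -> warm gilt
im=cv2.GaussianBlur(cv2.imread('pics/w5.png'),(0,0),.8).astype(float)
c,_=fit(pts,.122);E=[]
for a in np.arange(0,2*np.pi,.06):
    rr=np.arange(.044,.060,.0003)
    uv=[proj(C,[c[0]+t*np.cos(a),c[1]+t*np.sin(a),.122]) for t in rr]
    w=np.array([im[int(round(v)),int(round(u)),2]-im[int(round(v)),int(round(u)),0] if 0<=u<559 and 0<=v<419 else 0 for u,v in uv])
    g=np.gradient(cv2.GaussianBlur(w[None],(0,0),2)[0]);k=g[3:-3].argmax()+3
    if g[k]>1.0:E.append(uv[k])
print(len(E),fit(E,.122))
print('stem',plane(C,272,300,s['tool_pos'][2]+.054),s['tool_pos'])
E
python3 rim.py
```

```text
0.112 (array([0.4685, 0.2758, 0.0575]), np.float64(0.0006))
0.117 (array([0.4702, 0.2737, 0.0564]), np.float64(0.0006))
0.122 (array([0.4719, 0.2717, 0.0553]), np.float64(0.0006))
0.127 (array([0.4735, 0.2696, 0.0542]), np.float64(0.0005))
105 (array([0.4712, 0.2726, 0.0524]), np.float64(0.0004))
stem [0.4817817  0.14357187 0.24580631] [0.48198664 0.14308343 0.19180631]
```

Call:
carry_out:
  plan:
    - {"rot": [0,0,0],"xyz": [0.005,-0.02,0],"grip": 255}
    - {"rot": [0,0,0],"xyz": [0.01,-0.04,0],"grip": 255}
    - {"rot": [0,0,0],"xyz": [0.014,-0.055,0],"grip": 255}
    - {"rot": [0,0,0],"xyz": [0.014,-0.055,0],"grip": 255}
    - {"rot": [0,0,0],"xyz": [0.014,-0.055,0],"grip": 255}

```text
clock: 7.88
tool_pos: [0.479, 0.1968, 0.1922]
eef_rot: [0.987, 0.158, -0.001, 0.001]
contact_force: [0.4, -0.4, -3.7]
opening: 0.167
finger_force: 35.0
```

```bash
python3 - <<'E'
from h import *
import pickle
from scipy.optimize import least_squares
s2=r.get_state();im2=r.snapshot('wrist')[:,:,::-1].copy();cv2.imwrite('pics/w6.png',im2)
pickle.dump({k:s2[k] for k in('tool_pos','eef_rot')},open('w6.pkl','wb'))
print(s2['clock'],s2['tool_pos'])
for f in('w5','w6'):
    C=cam('wrist',pickle.load(open(f+'.pkl','rb')))
    im=cv2.GaussianBlur(cv2.imread(f'pics/{f}.png'),(0,0),.8).astype(float)
    for z in(.113,.118,.123):
        c=np.array([.4717+(z-.122)*.33,.272-(z-.122)*.41]);E=[]
        for a in np.arange(0,2*np.pi,.06):
            rr=np.arange(.045,.060,.0003);uv=[proj(C,[c[0]+t*np.cos(a),c[1]+t*np.sin(a),z]) for t in rr]
            if not all(0<=u<558 and 0<=v<418 for u,v in uv):continue
            w=np.array([im[int(round(v)),int(round(u)),2]-im[int(round(v)),int(round(u)),0] for u,v in uv])
            g=np.gradient(cv2.GaussianBlur(w[None],(0,0),2)[0]);k=g[3:-3].argmax()+3
            if g[k]>1:E.append(plane(C,*uv[k],z)[:2])
        X=np.array(E);q=least_squares(lambda p:np.hypot(*(X-p[:2]).T)-p[2],[*c,.055],loss='soft_l1',f_scale=.0005)
        print(f,z,len(X),q.x.round(4),np.abs(q.fun).mean().round(5))
E
```

```text
7.8833 [0.47895748 0.19680897 0.1922491 ]
w5 0.113 105 [0.4682 0.2764 0.0542] 0.0003
w5 0.118 105 [0.4698 0.2743 0.0532] 0.00029
w5 0.123 105 [0.4716 0.2722 0.0521] 0.00036
w6 0.113 65 [0.4683 0.2743 0.0544] 0.00028
w6 0.118 66 [0.4699 0.2732 0.0535] 0.00027
w6 0.123 64 [0.4715 0.2722 0.0524] 0.00037
```

Both wrist places agree on the rim: (0.4716, 0.2722) at z≈0.122. I'll move above it.

```bash
python3 - <<'E'
from h import *
print(totool(np.array([.4717,.2718,.192])-r.get_state()['tool_pos']))
E
```

```text
[ 16.7 -74.6   0.1]
```

Call:
carry_out:
  plan:
    - {"rot": [0,0,0],"xyz": [0.004,-0.018,0],"grip": 255}
    - {"rot": [0,0,0],"xyz": [0.009,-0.04,0],"grip": 255}
    - {"rot": [0,0,0],"xyz": [0.014,-0.062,0],"grip": 255}
    - {"rot": [0,0,0],"xyz": [0.017,-0.0745,0],"grip": 255}
    - {"rot": [0,0,0],"xyz": [0.017,-0.0745,0.01],"grip": 255}
    - {"rot": [0,0,0],"xyz": [0.017,-0.0745,0.02],"grip": 255}
    - {"rot": [0,0,0],"xyz": [0.017,-0.0745,0.03],"grip": 255}
    - {"rot": [0,0,0],"xyz": [0.017,-0.0745,0.03],"grip": 255}

```text
clock: 8.6
tool_pos: [0.4709, 0.2699, 0.1598]
eef_rot: [0.988, 0.157, -0.003, 0.002]
contact_force: [-0.5, 0.2, -3.5]
opening: 0.169
finger_force: 35.0
```

```bash
python3 - <<'E'
from h import *
s=r.get_state();print(s['clock'],s['tool_pos'],s['eef_rot'],s['q'][6],totool(np.array([.4717,.2718,.162])-s['tool_pos']))
C=cam('wrist',s);im=r.snapshot('wrist')[:,:,::-1].copy();cv2.imwrite('pics/w7.png',im)
# stem top blob
b,g,rr=[im[...,i].astype(int) for i in range(3)]
m=((rr-b)>25)&(rr>1.5*b)&(rr<170);m[:240]=0;m[330:]=0;m[:,:245]=0;m[:,300:]=0
n,l,st,c=cv2.connectedComponentsWithStats(m.astype(np.uint8));k=1+st[1:,4].argmax();print(st[k],c[k])
E
```

```text
8.6 [0.47087558 0.26987226 0.15982509] [ 0.98760564  0.15691735 -0.00266234  0.00222614] -2.044007884320915 [ 1.4 -1.6 -2.2]
[ 253  255   38   65 1666] [274.13385354 289.64765906]
```

Call:
carry_out:
  plan:
    - {"rot": [0,0,0],"xyz": [0.001,-0.001,0],"grip": 255}
    - {"rot": [0,0,0],"xyz": [0.001,-0.001,0.005],"grip": 255}
    - {"rot": [0,0,0],"xyz": [0.001,-0.001,0.01],"grip": 255}
    - {"rot": [0,0,0],"xyz": [0.001,-0.001,0.014],"grip": 255}
    - {"rot": [0,0,0],"xyz": [0.001,-0.001,0.018],"grip": 255}
    - {"rot": [0,0,0],"xyz": [0.001,-0.001,0.018],"grip": 255}

```text
clock: 9.15
tool_pos: [0.4722, 0.2746, 0.1438]
eef_rot: [0.987, 0.158, -0.001, 0.0]
contact_force: [-0.3, -0.9, -3.3]
opening: 0.176
finger_force: 35.0
```

```bash
python3 - <<'E'
from h import *
s=r.get_state();print(s['clock'],s['tool_pos'],s['eef_rot'],s['contact_force'],s['moment'],totool(np.array([.4717,.2718,.131])-s['tool_pos']))
E
```

```text
9.15 [0.4721919  0.27459397 0.14380556] [ 9.87389449e-01  1.58307775e-01 -7.47261187e-04  4.08485173e-04] [-0.30165829 -0.94822079 -3.33796669] [-0.03345304  0.05062434  0.00343421] [-1.3  2.5 12.8]
```

Call:
carry_out:
  plan:
    - {"rot": [0,0,0],"xyz": [-0.001,0.0025,0],"grip": 255}
    - {"rot": [0,0,0],"xyz": [-0.001,0.0025,0],"grip": 255}
    - {"rot": [0,0,0],"xyz": [-0.001,0.0025,0.002],"grip": 255}
    - {"rot": [0,0,0],"xyz": [-0.001,0.0025,0.005],"grip": 255}
    - {"rot": [0,0,0],"xyz": [-0.001,0.0025,0.008],"grip": 255}
    - {"rot": [0,0,0],"xyz": [-0.001,0.0025,0.008],"grip": 255}

```text
clock: 9.65
tool_pos: [0.4722, 0.2721, 0.1361]
eef_rot: [0.987, 0.158, -0.0, 0.0]
contact_force: [0.2, -0.4, -3.1]
opening: 0.169
finger_force: 35.0
```

```bash
python3 - <<'E'
from h import *
s=r.get_state();print(s['clock'],s['tool_pos'],s['eef_rot'],s['contact_force'],s['moment'],totool(np.array([.4717,.2718,.131])-s['tool_pos']))
E
```

```text
9.65 [0.47221346 0.27211633 0.13606482] [ 9.87384955e-01  1.58337196e-01 -4.75268768e-04  2.38731654e-04] [ 0.20286219 -0.41370918 -3.0719631 ] [-0.00131021 -0.00844917 -0.05259515] [-0.6  0.1  5.1]
```

Plug is already about 9 mm inside with no contact. Lowering to the seat.

Call:
carry_out:
  plan:
    - {"rot": [0,0,0],"xyz": [0,0,0.002],"grip": 255}
    - {"rot": [0,0,0],"xyz": [0,0,0.004],"grip": 255}
    - {"rot": [0,0,0],"xyz": [0,0,0.005],"grip": 255}
    - {"rot": [0,0,0],"xyz": [0,0,0.005],"grip": 255}

```text
clock: 9.98
tool_pos: [0.4724, 0.2722, 0.1314]
eef_rot: [0.987, 0.158, -0.0, 0.0]
contact_force: [0.4, 0.7, -3.5]
opening: 0.169
finger_force: 35.0
```

Call:
carry_out:
  plan:
    - {"rot": [0,0,0],"xyz": [0,0,0.001],"grip": 255}
    - {"rot": [0,0,0],"xyz": [0,0,0.002],"grip": 255}
    - {"rot": [0,0,0],"xyz": [0,0,0.002],"grip": 255}

```text
clock: 10.23
tool_pos: [0.4728, 0.2723, 0.1304]
eef_rot: [0.987, 0.158, 0.0, 0.0]
contact_force: [-0.7, -1.0, 2.8]
opening: 0.174
finger_force: 35.0
```

Contact came at z=0.1304, which matches the expected seat. Releasing, then lowering over the collar with the fingers open.

Call:
carry_out:
  plan:
    - {"rot": [0,0,0],"xyz": [0,0,-0.001],"grip": 255}
    - {"rot": [0,0,0],"xyz": [0,0,-0.001],"grip": 90}
    - {"rot": [0,0,0],"xyz": [0,0,-0.001],"grip": 60}
    - {"rot": [0,0,0],"xyz": [0,0,-0.001],"grip": 60}
    - {"rot": [0,0,0],"xyz": [0,0,-0.001],"grip": 60}
    - {"rot": [0,0,0],"xyz": [0,0,-0.001],"grip": 60}
    - {"rot": [0,0,0],"xyz": [0,0,-0.001],"grip": 60}
    - {"rot": [0,0,0],"xyz": [0,0,-0.001],"grip": 60}

```text
clock: 10.9
tool_pos: [0.4726, 0.2723, 0.1307]
eef_rot: [0.987, 0.158, 0.0, 0.0]
contact_force: [0.2, -0.2, 0.6]
opening: 0.67
finger_force: 0.0
```

```bash
python3 - <<'E'
from h import *
s=r.get_state();print(s['clock'],s['tool_pos'],s['contact_force'],s['opening'])
C=cam('wrist',s);im=r.snapshot('wrist')[:,:,::-1].copy();cv2.imwrite('pics/w8.png',im)
b,g,rr=[im[...,i].astype(int) for i in range(3)]
m=((rr-b)>25)&(rr>1.5*b)&(rr<170);m[:200]=0;m[335:]=0;m[:,:235]=0;m[:,310:]=0
n,l,st,c=cv2.connectedComponentsWithStats(m.astype(np.uint8));k=1+st[1:,4].argmax();x,y,w,h=st[k][:4];print(st[k])
print('stem',plane(C,x+w/2-.5,y+h-1-w/2,.185),'deck')
# pale deck outline
m=(im.min(2)>110)&(im.max(2).astype(int)-im.min(2)<45)
n,l,st,c=cv2.connectedComponentsWithStats(m.astype(np.uint8));k=1+st[1:,4].argmax();print(st[k]);
x,y,w,h=st[k][:4];print(plane(C,x+w/2-.5,200,.133), (plane(C,x,210,.133)-plane(C,x+w-1,210,.133)))
E
```

```text
10.9 [0.47260079 0.27233731 0.13069482] [ 0.20551027 -0.2275688   0.5575599 ] 0.6702959258833634
[ 254  255   38   64 1670]
stem [0.47297242 0.2728664  0.185     ] deck
[  151   129   244   207 31379]
[0.49787532 0.28087713 0.133     ] [-0.03905229  0.1193172   0.        ]
```

The stem did not move on release, so it is seated and upright. Descending 22 mm to the collar.

Call:
carry_out:
  plan:
    - {"rot": [0,0,0],"xyz": [0,0,0.006],"grip": 60}
    - {"rot": [0,0,0],"xyz": [0,0,0.012],"grip": 60}
    - {"rot": [0,0,0],"xyz": [0,0,0.017],"grip": 60}
    - {"rot": [0,0,0],"xyz": [0,0,0.02],"grip": 60}
    - {"rot": [0,0,0],"xyz": [0,0,0.022],"grip": 60}
    - {"rot": [0,0,0],"xyz": [0,0,0.022],"grip": 60}
    - {"rot": [0,0,0],"xyz": [0,0,0.022],"grip": 60}

```text
clock: 11.53
tool_pos: [0.4725, 0.2723, 0.1085]
eef_rot: [0.987, 0.158, -0.0, 0.0]
contact_force: [-0.5, 0.1, 0.7]
opening: 0.765
finger_force: 0.0
```

Call:
carry_out:
  plan:
    - {"rot": [0,0,0],"xyz": [0,0,0],"grip": 120}
    - {"rot": [0,0,0],"xyz": [0,0,0],"grip": 180}
    - {"rot": [0,0,0],"xyz": [0,0,0],"grip": 255}
    - {"rot": [0,0,0],"xyz": [0,0,0],"grip": 255}
    - {"rot": [0,0,0],"xyz": [0,0,0],"grip": 255}
    - {"rot": [0,0,0],"xyz": [0,0,0],"grip": 255}
    - {"rot": [0,0,0],"xyz": [0,0,0],"grip": 255}
  squeeze: 30

```text
clock: 12.12
tool_pos: [0.4727, 0.2722, 0.1088]
eef_rot: [0.987, 0.158, 0.0, 0.0]
contact_force: [-0.2, -0.2, 1.4]
opening: 0.426
finger_force: 30.0
```

The collar is gripped (37.5 mm). Lifting straight, first a little.

Call:
carry_out:
  plan:
    - {"rot": [0,0,0],"xyz": [0,0,-0.003],"grip": 255}
    - {"rot": [0,0,0],"xyz": [0,0,-0.008],"grip": 255}
    - {"rot": [0,0,0],"xyz": [0,0,-0.013],"grip": 255}
    - {"rot": [0,0,0],"xyz": [0,0,-0.018],"grip": 255}
    - {"rot": [0,0,0],"xyz": [0,0,-0.02],"grip": 255}
    - {"rot": [0,0,0],"xyz": [0,0,-0.02],"grip": 255}

```text
clock: 12.62
tool_pos: [0.473, 0.2726, 0.1294]
eef_rot: [0.987, 0.158, 0.001, -0.0]
contact_force: [-0.3, -0.7, -2.6]
opening: 0.428
finger_force: 30.0
```

```bash
python3 - <<'E'
from h import *
s=r.get_state();print(s['tool_pos'],s['contact_force'],s['moment'],s['opening'])
for n in('wrist','side'):cv2.imwrite(f'pics/l_{n}.png',r.snapshot(n)[:,:,::-1])
C=cam('wrist',s);im=cv2.imread('pics/l_wrist.png')
b,g,rr=[im[...,i].astype(int) for i in range(3)]
m=((rr-b)>25)&(rr>1.5*b)&(rr<170);m[:180]=0;m[335:]=0;m[:,:235]=0;m[:,310:]=0
n,l,st,c=cv2.connectedComponentsWithStats(m.astype(np.uint8));k=1+st[1:,4].argmax();x,y,w,h=st[k][:4];print(st[k])
for z in(.185,.205):print('stem',z,plane(C,x+w/2-.5,y+h-1-w/2,z),'width',w*(np.array(C[1][:,2])@(plane(C,x+w/2,y+h-w/2,z)-C[2]))/365)
E
```

```text
[0.47297855 0.27256912 0.12944962] [-0.32591299 -0.73904994 -2.55742157] [0.0068755  0.03501344 0.012364  ] 0.42811147229197977
[ 254  277   38   45 1301]
stem 0.185 [0.47272543 0.27287304 0.185     ] width 0.015032142969173372
stem 0.205 [0.48435189 0.27674447 0.205     ] width 0.012661833235831957
```

The stem stayed at z=0.185 at the same spot while the outer lid rose. Continuing the lift.

Call:
carry_out:
  plan:
    - {"rot": [0,0,0],"xyz": [0,0,-0.006],"grip": 255}
    - {"rot": [0,0,0],"xyz": [0,0,-0.018],"grip": 255}
    - {"rot": [0,0,0],"xyz": [0,0,-0.032],"grip": 255}
    - {"rot": [0,0,0],"xyz": [0,0,-0.046],"grip": 255}
    - {"rot": [0,0,0],"xyz": [0,0,-0.06],"grip": 255}
    - {"rot": [0,0,0],"xyz": [0,0,-0.074],"grip": 255}
    - {"rot": [0,0,0],"xyz": [0,0,-0.085],"grip": 255}
    - {"rot": [0,0,0],"xyz": [0,0,-0.09],"grip": 255}

```text
clock: 13.38
tool_pos: [0.4731, 0.2727, 0.2203]
eef_rot: [0.987, 0.158, 0.001, -0.0]
contact_force: [0.1, 0.5, -3.0]
opening: 0.427
finger_force: 30.0
```

Call:
carry_out:
  plan:
    - {"rot": [0,0,0],"xyz": [0,0,0],"grip": 255}
    - {"rot": [0,0,0],"xyz": [0,0,0],"grip": 255}
    - {"rot": [0,0,0],"xyz": [0,0,0],"grip": 255}
    - {"rot": [0,0,0],"xyz": [0,0,0],"grip": 255}

```text
clock: 13.72
tool_pos: [0.4721, 0.2719, 0.2179]
eef_rot: [0.987, 0.158, -0.001, 0.0]
contact_force: [0.1, -0.0, -1.8]
opening: 0.425
finger_force: 30.0
```

```bash
python3 - <<'E'
from h import *
s=r.get_state();print(s['clock'],s['tool_pos'],s['eef_rot'],s['contact_force'],s['opening'],s['finger_force'])
S=cam('side');im=r.snapshot('side')[:,:,::-1].copy();cv2.imwrite('pics/end.png',im)
a=cv2.imread('pics/side0.png')
print('rim px',proj(S,[.4716,.2722,.122]),'stem',proj(S,[.4727,.2729,.185]),'lid centre',proj(S,[.4727,.2724,.227]))
# canister body: unchanged pixels vs start in its lower half
d=np.abs(im[150:172,228:260].astype(int)-a[150:172,228:260]).mean((2));print('canister diff',d.mean().round(1),(d>25).mean().round(3))
# column through stem
u=int(round(proj(S,[.4727,.2729,.16])[0]))
for v in range(98,148,2):print(v,im[v,u][::-1],end=' ')
E
```

```text
13.7167 [0.47206769 0.27191505 0.21787294] [ 9.87397568e-01  1.58256830e-01 -7.98657797e-04  4.24769575e-04] [ 0.12918747 -0.01716593 -1.792681  ] 0.42480314698775945 29.999520010314882
rim px (np.float64(242.55643480216142), np.float64(136.832536765335)) stem (np.float64(242.48773615402388), np.float64(119.99218541743272)) lid centre (np.float64(242.21323748618727), np.float64(108.42988763515721))
canister diff 18.9 0.375
98 [41 34 27] 100 [38 33 26] 102 [43 34 25] 104 [47 41 36] 106 [105  94  79] 108 [132 120  97] 110 [132 122  97] 112 [141 129 105] 114 [54 60 61] 116 [54 62 65] 118 [165 140 105] 120 [58 36 23] 122 [61 39 22] 124 [57 36 23] 126 [60 40 24] 128 [65 45 27] 130 [65 40 24] 132 [69 44 26] 134 [68 43 30] 136 [111  93  74] 138 [160 140 116] 140 [162 143 116] 142 [140 121  99] 144 [109  82  54] 146 [127 113  90]
```

```bash
python3 - <<'E'
from h import *
a,b=cv2.imread('pics/side0.png',0),cv2.imread('pics/end.png',0)
m=cv2.matchTemplate(b[140:185,215:275],a[148:176,226:264],cv2.TM_CCOEFF_NORMED);print(cv2.minMaxLoc(m),'expect loc (11,8)')
print(r.finish_job())
E
```

```text
(-0.4070054590702057, 0.8165648579597473, (22, 4), (11, 8)) expect loc (11,8)
the job is handed in; nothing more can be done
None
```

The job is handed in at about 14 s: the inner lid is seated in the blue canister, which has not moved in the side view. The gripper is holding the outer lid level, with its underside about 4 cm above the stem top.

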